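Cover the prep pans with their own lids

ROBOT

A 6-joint arm with a two-finger parallel gripper is mounted at the origin on the work surface. World frame = base frame: x ahead of the robot, y to its left, z up, the work surface at z = 0. Lengths are in m, angles in rad, forces in N, time in s.
With the tool pointing down it reaches from about 0.275 to 1 m from the base axis. Payload 8.4 kg.
Tool frame: the origin (TCP) lies on the centre line of the jaws, within the pads' length; the fingertips stand 17 mm ahead of it and the grasp point (between the pads) lies 2 mm behind it (bot.tcp_to_tips is the y of the fingertips in the tool frame, in m); y points along the fingers, z is the direction in which the jaws open and shut, and the axes are right-handed (so a half turn about y gives the same grasp; the last joint's range is limited). The gripper opens to 85 mm and grips with 20 to 120 N. Pads are 22 mm wide; open, the fingers measure 114 mm over their backs; the gripper's body (76 mm by 85 mm) begins 54 mm behind the grasp point. The pads swing forward as they close: fully open they stand 13 mm farther back than shut.
Start: joints at [-1.321, 0.353, 1.633, -0, 1.155, -0.002], TCP at [0.156, -0.605, 0.248] pointing down, gripper open.
Joint ranges: [-2.63, 2.63], [-0.92, 2.1], [0.06, 2.66], [-1.3, 4.44], [0, 2.69], [-3.02, 3.02]. Speed limits (rad/s): [2.22, 2.22, 2.79, 3.14, 3.14, 3.14].

INTERFACE

Orientations are given as a unit quaternion [x, y, z, w].
In Python, from workcell import bot, hand, kinematics, get_obs, vision, hand_in gives the robot as it stands. The module is installed in compiled form; this text tells all that it offers. Calls block until the motion is done:
- bot.reach(position, orientation): joint-space move of the TCP to a pose.
- bot.servo_line(position, ori=None, velocity=0.15): straight line of the TCP; ori=None keeps the orientation; velocity is the mean speed in m/s.
- bot.goto_joints(angles): joint-space move.
- hand.move_gripper(opening, strength=None): finger opening in m; strength is the grip in N (None keeps the last); returns when the fingers have stopped.
- bot.dwell(seconds).
- kinematics.solve_ik(position, orientation): joint angles nearest the present ones, or None.
- get_obs(): the state.
- vision.read_camera(name): name is "scene" or "top" or "wrist"; returns a dict with "frame" (400x640x3 uint8, red, green, blue), "intrinsics" (3x3 intrinsics, pixels), "view" (4x4, takes a point from world to camera coordinates). Camera axes: x right, y down, z forward; pixel columns grow to the right and rows downward; lengths in m; the calibration is good to about 2 mm. A picture is of the moment at which its call begins. There is no depth.
A pose or a line that the arm cannot do raises bot.IKError and nothing moves.
- hand_in(): hands the job in, once; it reports no verdict.
The state is a dict: "time_s": time; "joint_pos": joint angles; "joint_vel": joint speeds; "joint_efforts": joint torques, N m; "position": TCP position; "orientation": TCP orientation; "wrist_force": force on the tool from outside, world axes, zero at the start; "ft_torque": the same for the moment, N m; "gripper_width": finger opening in m.
Only numpy, scipy, OpenCV 4.12 (cv2) and the standard library are available. Lean on these libraries where they do the work, as an engineer would, in place of code of your own. Each camera call takes 0.05 s, during which the arm holds its last target.

TASK

The vegetables are prepped and the four steel pans are going into the fridge: pick out the four lids from the chopping board and put each one on the pan it belongs to by shape and size, fully home so that it lies flat on the rim all round. Leave the two mushrooms on the board where they are.

Things in the scene. Friction and masses are not known exactly. Their poses are not given: they have to be found in the camera images.
- pan_round_large: fixed, stands firmly on the counter; stainless steel prep pan with food low inside; origin: centre of its base, on the counter (z = 0), z up. The larger round pan: 75 mm high, mouth 100 mm in diameter, flat rim 118 mm in outer diameter; mushrooms inside.
- pan_round_small: fixed, stands firmly on the counter; stainless steel prep pan with food low inside; origin: centre of its base, on the counter (z = 0), z up. The smaller round pan: 70 mm high, mouth 64 mm in diameter, flat rim 82 mm in outer diameter; carrot inside.
- pan_square: fixed, stands firmly on the counter; stainless steel prep pan with food low inside; origin: centre of its base, on the counter (z = 0), z up. The square pan: 60 mm high, mouth 76 x 76 mm, flat rim 94 x 94 mm outside, sides along its x and y axes; potato inside.
- pan_oblong: fixed, stands firmly on the counter; stainless steel prep pan with food low inside; origin: centre of its base, on the counter (z = 0), z up. The oblong pan: 65 mm high, mouth 116 mm (along its x axis) x 62 mm (along y), flat rim 134 x 80 mm outside; onion inside.
- lid_round_large: loose steel lid, right way up on the board; origin: centre of its plug's underside (15 mm above the counter), z up. Plug 8 mm deep, 6 mm smaller all round than its pan's mouth; plate 3 mm on top of it. The larger round lid: plate 122 mm, plug 88 mm across, 0.2 kg. Black knob in the middle: 24 mm across, 23 to 45 mm above the origin. Home on its rim: origin 67 mm above the pan's.
- lid_round_small: loose steel lid, right way up on the board; origin: centre of its plug's underside (15 mm above the counter), z up. Plug 8 mm deep, 6 mm smaller all round than its pan's mouth; plate 3 mm on top of it. The smaller round lid: plate 86 mm, plug 52 mm across, 0.1 kg. Black knob in the middle: 24 mm across, 23 to 45 mm above the origin. Home on its rim: origin 62 mm above the pan's.
- lid_square: loose steel lid, right way up on the board; origin: centre of its plug's underside (15 mm above the counter), z up. Plug 8 mm deep, 6 mm smaller all round than its pan's mouth; plate 3 mm on top of it. The square lid: plate 98 x 98 mm, plug 64 x 64 mm; fits in any quarter turn. Black bar grip in the middle: 62 mm along x, 14 mm along y, 27 to 45 mm above the origin. Home on its rim: origin 52 mm above the pan's.
- lid_oblong: loose steel lid, right way up on the board; origin: centre of its plug's underside (15 mm above the counter), z up. Plug 8 mm deep, 6 mm smaller all round than its pan's mouth; plate 3 mm on top of it. The oblong lid: plate 138 mm (along its x axis) x 84 mm (along y), plug 104 x 50 mm; fits either way round. Black bar grip in the middle: 62 mm along x, 14 mm along y, 27 to 45 mm above the origin. Home on its rim: origin 57 mm above the pan's.
- mushroom_a: loose brown mushroom cap, round side up on the white board, 42 mm in diameter, 23 mm high; origin: centre of its underside. Not to be moved.
- mushroom_b: loose brown mushroom cap, like mushroom_a, elsewhere on the board. Not to be moved.
There are look-alikes about, which are no part of the job. What is shaped like the lid_round_large but purple or yellow is not meant.

How it is judged:
At the end, for the whole second after the job is handed in: Each of the four lids (larger round, smaller round, square, oblong) lies on the pan of its own shape and size: centred within 9 mm, within 3 mm of the fully home height, level within 0.05 rad, at rest; the oblong lid's long axis within 0.25 rad of its pan's, either way round (horizontal distance between lid_round_large and pan_round_large below 0.009 m and z of lid_round_large in the frame of pan_round_large between 0.064 and 0.07 m and angle between each of lid_round_large, lid_round_small, lid_square, lid_oblong's own z axis and vertical below 0.05 rad and linear speed of each of lid_round_large, lid_round_small, lid_square, lid_oblong below 0.01 m/s and horizontal distance between lid_round_small and pan_round_small below 0.009 m and z of lid_round_small in the frame of pan_round_small between 0.059 and 0.065 m and horizontal distance between lid_square and pan_square below 0.009 m and z of lid_square in the frame of pan_square between 0.049 and 0.055 m and horizontal distance between lid_oblong and pan_oblong below 0.009 m and z of lid_oblong in the frame of pan_oblong between 0.054 and 0.06 m and angle between the x axis of lid_oblong and the x axis of pan_oblong, either way round below 0.25 rad); the robot touches nothing.
It fails at once if a mushroom on the board is moved by more than 25 mm (distance of any of mushroom_a, mushroom_b from where it was at the start of the episode above 0.025 m).
It also fails if it takes over 112 s, if anything falls off the work surface, if the arm or the gripper's body presses on something with over 40 N, if the wrist force passes 120 N, or if a joint passes its speed limit or range.

## Working session

There is one attempt and no reset: what is moved stays moved. The work goes in short steps, each a Python script; the robot and the scene stay as the last script left them, time stands still between calls to the robot, and variables do not carry over. Pictures are saved under pics/ and viewed, and the job is handed in when it is done.

```bash
mkdir -p pics
python3 - <<'E'
from workcell import bot, hand, kinematics, get_obs, vision
import cv2, numpy as np
o=get_obs(); print({k:np.round(v,3) for k,v in o.items()}, bot.tcp_to_tips)
for n in ["scene","top","wrist"]:
    c=vision.read_camera(n); cv2.imwrite(f"pics/{n}0.png",c["frame"][:,:,::-1]); np.savez(f"{n}0.npz",**c)
    print(n,np.round(c["intrinsics"],1).tolist(),np.round(c["view"],3).tolist())
E
```

```text
{'time_s': np.float64(0.0), 'joint_pos': array([-1.321,  0.354,  1.634,  0.   ,  1.155, -0.002]), 'joint_vel': array([-0.001,  0.001, -0.001, -0.001,  0.002, -0.   ]), 'joint_efforts': array([ 2.0000e-03, -6.0525e+01, -3.4206e+01,  0.0000e+00,  9.0000e-03,
       -0.0000e+00]), 'position': array([ 0.156, -0.605,  0.248]), 'orientation': array([-0.089,  0.702, -0.701,  0.089]), 'wrist_force': array([ 1.017,  0.384, -0.316]), 'ft_torque': array([0.02 , 0.031, 0.011]), 'gripper_width': np.float64(0.085)} 0.017
scene [[408.5, 0.0, 321.2], [0.0, 408.5, 198.8], [0.0, 0.0, 1.0]] [[-0.861, 0.509, -0.005, 0.389], [0.366, 0.611, -0.702, -0.128], [-0.354, -0.606, -0.712, 1.119], [0.0, 0.0, 0.0, 1.0]]
top [[494.1, 0.0, 316.3], [0.0, 494.1, 193.3], [0.0, 0.0, 1.0]] [[-0.004, -1.0, 0.008, -0.007], [-0.981, 0.002, -0.193, 0.426], [0.193, -0.009, -0.981, 1.127], [0.0, 0.0, 0.0, 1.0]]
wrist [[296.7, 0.0, 319.8], [0.0, 296.7, 195.9], [0.0, 0.0, 1.0]] [[0.249, -0.969, -0.001, -0.625], [-0.934, -0.24, 0.266, -0.035], [-0.258, -0.065, -0.964, 0.378], [0.0, 0.0, 0.0, 1.0]]
```

View pics/top0.png

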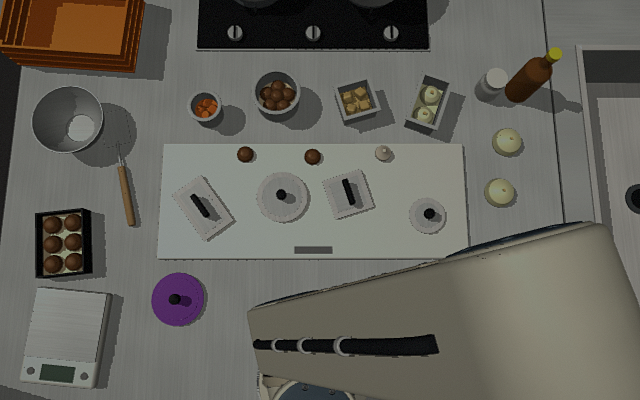

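View pics/scene0.png

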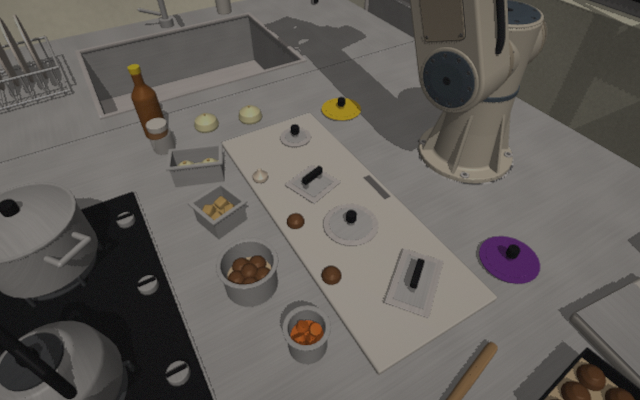

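View pics/wrist0.png

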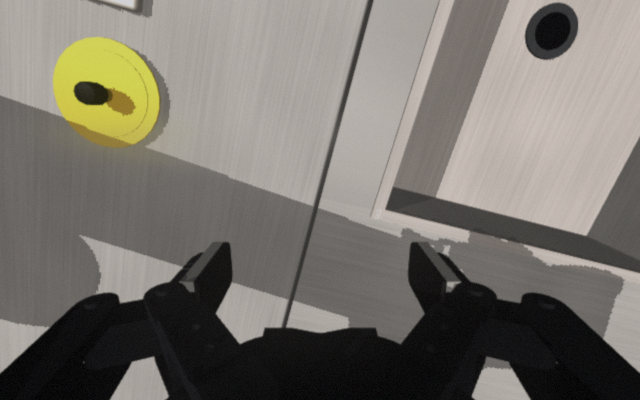

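Run:
```python
import cv2
t=cv2.imread("pics/top0.png")
cv2.imwrite("pics/cropA.png",cv2.resize(t[140:265,155:475],None,fx=2.5,fy=2.5,interpolation=cv2.INTER_CUBIC))
cv2.imwrite("pics/cropB.png",cv2.resize(t[60:140,180:460],None,fx=2.8,fy=2.8,interpolation=cv2.INTER_CUBIC))
```

```text
(no output)
```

View pics/cropA.png

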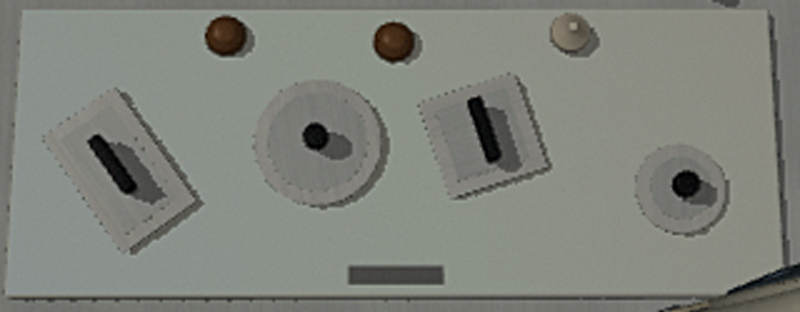

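View pics/cropB.png

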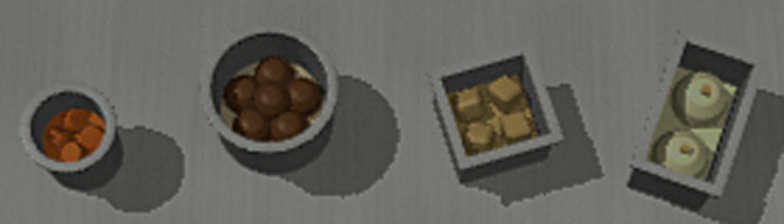

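```bash
cat > h.py <<'E'
import cv2, numpy as np
def ray(c,uv,z):
    K,V=np.array(c["intrinsics"]),np.array(c["view"]); R,t=V[:3,:3],V[:3,3]
    uv=np.atleast_2d(uv).astype(float)
    d=np.linalg.solve(K,np.c_[uv,np.ones(len(uv))].T); d=(R.T@d).T; o=-R.T@t
    return o[:2]+d[:,:2]*((z-o[2])/d[:,2])[:,None]
def proj(c,P):
    P=np.atleast_2d(P); V=np.array(c["view"]); q=(V[:3,:3]@P.T+V[:3,3:]); q=np.array(c["intrinsics"])@q
    return (q[:2]/q[2]).T
E
python3 - <<'E'
from h import *
c=np.load("top0.npz"); s=np.load("scene0.npz")
for n,u,z in [("ps",(206,107),.07),("pl",(276,93),.075),("sq",(358,102),.06),("ob",(427,105),.065),("ma",(245,154),.03),("mb",(313,156),.03)]: print(n,ray(c,u,z).round(3))
R=c["view"]; print("cam", (-R[:3,:3].T@R[:3,3]).round(3))
g=cv2.cvtColor(c["frame"],cv2.COLOR_RGB2GRAY); m=(g<45).astype(np.uint8)
n,l,st,ce=cv2.connectedComponentsWithStats(m[140:260,160:470])
for i in range(1,n):
    if 40<st[i,4]<600:
        ys,xs=np.nonzero(l==i); p=ce[i]+[160,140]
        w=ray(c,p,.053); 
        pts=ray(c,np.c_[xs+160,ys+140],.053); (a,b),(d,e),an=cv2.minAreaRect((pts*1000).astype(np.float32))
        ev,U=np.linalg.eigh(np.cov(pts.T)); v=U[:,1]
        print(p.round(1),st[i,4],w.round(4),"rect",round(a),round(b),round(d),round(e),"long axis deg",np.degrees(np.arctan2(v[1],v[0])).round(1))
# scene
gs=cv2.cvtColor(s["frame"],cv2.COLOR_RGB2GRAY); m=(gs<45).astype(np.uint8)
n,l,st,ce=cv2.connectedComponentsWithStats(m)
for i in range(1,n):
    if 30<st[i,4]<900 and 280<ce[i][0]<440 and 120<ce[i][1]<300: print("scene",ce[i].round(1),st[i,4],ray(s,ce[i],.05).round(4))
E
```

```text
ps [[0.63  0.255]]
pl [[0.664 0.088]]
sq [[ 0.647 -0.109]]
ob [[ 0.637 -0.275]]
ma [[0.525 0.165]]
mb [[ 0.52 -0.  ]]
cam [0.2   0.002 1.188]
[245.6 154.7] 134 [[0.5173 0.1599]] rect 519 162 36 34 long axis deg 151.7
[312.9 156.9] 125 [[0.5115 0.    ]] rect 513 2 36 36 long axis deg 141.0
[348.4 191.5] 159 [[ 0.4276 -0.0831]] rect 428 -83 62 15 long axis deg -161.7
[280.9 194.3] 83 [[0.4212 0.0751]] rect 421 75 24 22 long axis deg -151.5
[199.8 205.5] 160 [[0.395  0.2635]] rect 395 264 64 14 long axis deg -142.6
[429.1 213.3] 92 [[ 0.3754 -0.2701]] rect 376 -270 23 24 long axis deg 111.2
[459.6 252.2] 67 [[ 0.285  -0.3358]] rect 284 -332 9 59 long axis deg 108.1
scene [294.5 129.4] 69 [[ 0.3778 -0.2681]]
scene [311.7 175.2] 162 [[ 0.4295 -0.0827]]
scene [350.6 216.5] 108 [[0.4231 0.0768]]
scene [416.3 273.3] 193 [[0.3961 0.2641]]
```

```bash
cat >> h.py <<'E'
from scipy.spatial.transform import Rotation as Rn
def quat(phi):  # tool y down, tool z (jaw dir) at yaw phi
    z=np.array([np.cos(phi),np.sin(phi),0]); y=np.array([0,0,-1.]); x=np.cross(y,z)
    return Rn.from_matrix(np.c_[x,y,z]).as_quat()
E
python3 - <<'E'
from h import *
from workcell import bot,kinematics,get_obs,vision
o=get_obs(); print(Rn.from_quat(o["orientation"]).as_matrix().round(2).tolist())
w=np.load("wrist0.npz"); V=w["view"]; print("cam",(-V[:3,:3].T@V[:3,3]).round(3))
for ph in (90,-90):
    print(ph,np.round(kinematics.solve_ik([.5,0,.42],quat(np.radians(ph))),2))
ph=min((90,-90),key=lambda p:abs(kinematics.solve_ik([.5,0,.42],quat(np.radians(p)))[5]))
bot.reach([.5,0,.42],quat(np.radians(ph)))
bot.dwell(.3)
for n in ("wrist","top"):
    c=vision.read_camera(n); cv2.imwrite(f"pics/{n}1.png",c["frame"][:,:,::-1]); np.savez(n+"1.npz",**c)
print(get_obs()["time_s"],get_obs()["position"])
E
```

```text
[[-0.97, -0.0, 0.25], [-0.25, 0.0, -0.97], [0.0, -1.0, -0.0]]
cam [ 0.22  -0.589  0.373]
90 [-0.    0.03  1.66 -0.    1.45 -1.57]
-90 [-0.    0.03  1.66 -0.    1.45  1.57]
3.0917 [ 5.00006520e-01 -1.42998178e-04  4.19969684e-01]
```

View pics/wrist1.png

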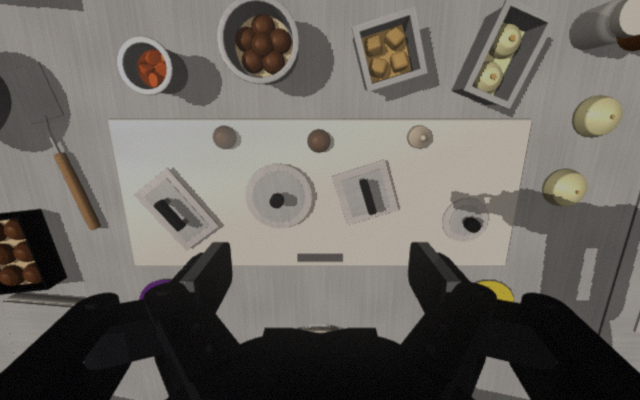

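The wrist view shows all four pans: carrot at (145,66), mushrooms at (258,40), potato at (390,50), onion at (502,55). The lids lie on the board at (178,210), (280,195), (366,193) and (466,218). Next I'll measure the rims on enlarged crops.

Run:
```python
import cv2,numpy as np
t=cv2.imread("pics/wrist1.png")
def big(a,f): return cv2.resize(a,None,fx=f,fy=f,interpolation=cv2.INTER_CUBIC)
a=big(t[0:110,110:310],4); b=big(t[0:115,345:555],3.8)
cl=cv2.createCLAHE(3,(4,4))
for n,x in(("P1",a),("P2",b)):
    cv2.imwrite(f"pics/{n}.png",cl.apply(cv2.cvtColor(x,cv2.COLOR_BGR2GRAY)))
```

```text
(no output)
```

View pics/P1.png

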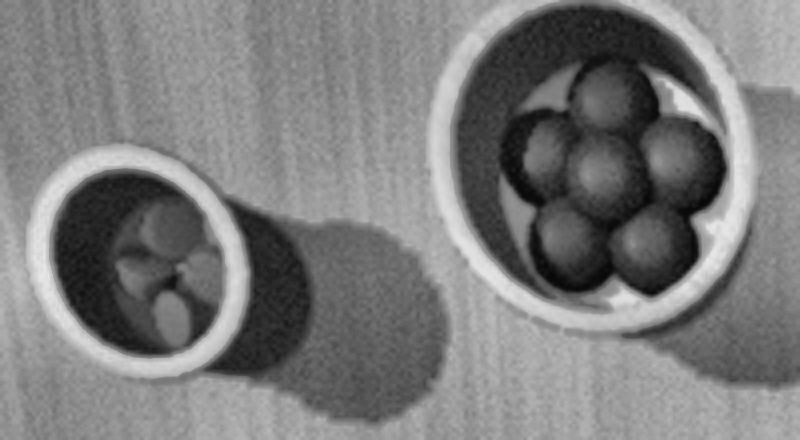

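View pics/P2.png

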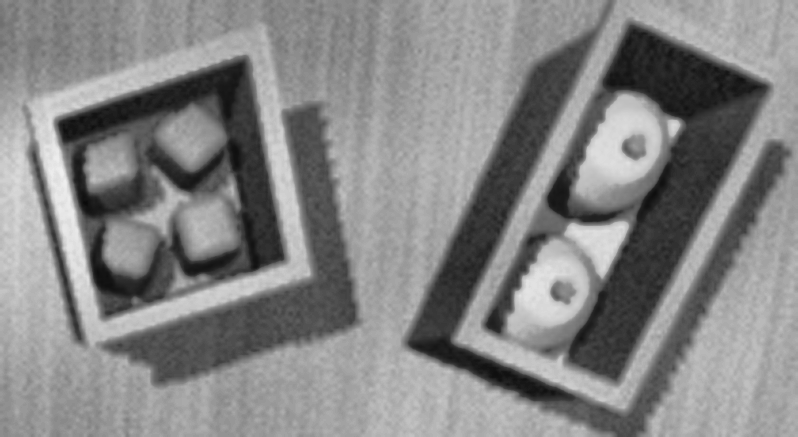

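Run:
```python
from h import *
from scipy.optimize import least_squares
c=np.load("wrist1.npz"); t=np.load("top1.npz")
def px(P,f,off): return (np.array(P)+.5)/f-.5+np.array(off)
def circ(c,u,z):
    p=ray(c,u,z); r=least_squares(lambda q:np.hypot(*(p-q[:2]).T)-q[2],[*p.mean(0),.05]).x; return r.round(4)
A=[(117,145),(28,250),(248,275),(150,378),(55,175),(215,190),(60,335),(230,350)]
B=[(428,135),(755,165),(620,333),(455,235),(520,305),(715,290),(480,35),(710,30)]
print("small",circ(c,px(A,4,(110,0)),.07)); print("large",circ(c,px(B,4,(110,0)),.075))
def quad(c,u,z):
    p=ray(c,u,z); e=np.roll(p,-1,0)-p; print(p.mean(0).round(4),np.hypot(*e.T).round(4),np.degrees(np.arctan2(e[:,1],e[:,0])).round(1))
quad(c,px([(28,103),(263,25),(312,275),(90,345)],3.8,(345,0)),.06)
quad(c,px([(628,22),(768,88),(615,382),(487,332)],3.8,(345,0)),.065)
# overlay-free: top camera, cropB (initial) scale 2.8 offset (180,60)
t=np.load("top0.npz"); o=(180,60)
print("top small",circ(t,px([(20,125),(117,125),(70,90),(70,173),(35,98),(103,98),(35,158),(103,160)],2.8,o),.07))
print("top large",circ(t,px([(201,90),(337,90),(270,28),(270,155),(222,47),(318,47),(222,137),(318,137)],2.8,o),.075))
quad(t,px([(434,73),(537,50),(562,137),(462,170)],2.8,o),.06)
quad(t,px([(676,40),(754,65),(714,197),(632,170)],2.8,o),.065)
# lids by wrist
g=cv2.cvtColor(c["frame"],cv2.COLOR_RGB2GRAY); m=(g<35).astype(np.uint8)
n,l,st,ce=cv2.connectedComponentsWithStats(m[150:245,120:500])
for i in range(1,n):
    if 40<st[i,4]<900: p=ce[i]+[120,150]; print(p.round(1),st[i,4],ray(c,p,.05).round(4))
```

```text
small [0.6354 0.2592 0.0406]
large [0.669  0.0867 0.0581]
[ 0.6592 -0.1062] [0.0924 0.0924 0.0917 0.0926] [ -73.3 -163.   106.7   17.4]
[ 0.6508 -0.2814] [0.0613 0.1141 0.0579 0.1161] [-111.2  159.2   70.7  -19.1]
top small [0.6328 0.2588 0.0397]
top large [0.6656 0.0881 0.0578]
[ 0.6571 -0.1091] [0.0926 0.0824 0.0916 0.0914] [ -76.7 -166.3  109.    14.6]
[ 0.6457 -0.2767] [0.0707 0.1265 0.0731 0.1263] [-109.2  161.2   70.7  -19.9]
[170.3 215. ] 273 [[0.3952 0.263 ]]
[471.6 224.3] 168 [[ 0.3772 -0.2711]]
```

Run:
```python
from h import *
from workcell import bot,kinematics,get_obs,vision
q=get_obs()["orientation"]; z=Rn.from_quat(q).as_matrix()[:,2]; print(np.degrees(np.arctan2(z[1],z[0])), get_obs()["joint_pos"].round(2))
for n,p in (("w2",[.55,-.19,.27]),("w3",[.55,.17,.27])):
    bot.reach(p,q); bot.dwell(.2); c=vision.read_camera("wrist"); np.savez(n+".npz",**c)
    g=cv2.cvtColor(c["frame"],cv2.COLOR_RGB2GRAY)[0:230]
    cv2.imwrite(f"pics/{n}.png",cv2.createCLAHE(2,(4,4)).apply(cv2.resize(g[:,80:560],None,fx=1.6666667,fy=1.6666667,interpolation=cv2.INTER_CUBIC)))
print(get_obs()["time_s"])
```

```text
-90.01354218031281 [-0.    0.03  1.66 -0.    1.45  1.57]
5.9167
```

View pics/w2.png

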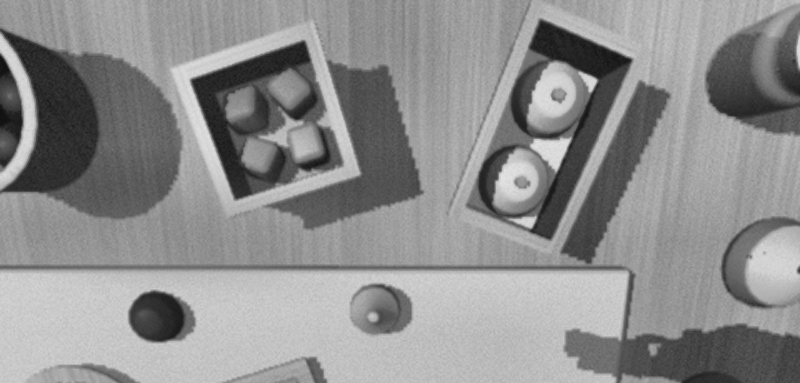

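View pics/w3.png

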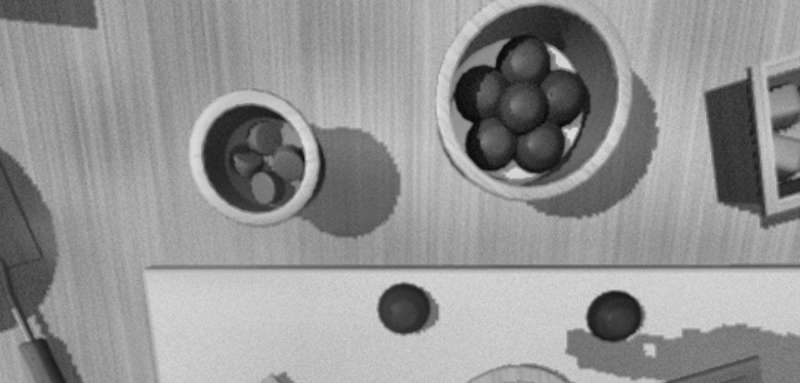

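Run:
```python
from h import *
from scipy.optimize import least_squares
a=np.load("w2.npz"); b=np.load("w3.npz"); f=5/3;o=(80,0)
def px(P): return (np.array(P)+.5)/f-.5+np.array(o)
def circ(c,u,z):
    p=ray(c,u,z); r=least_squares(lambda q:np.hypot(*(p-q[:2]).T)-q[2],[*p.mean(0),.05]); return r.x.round(4),r.fun.round(3)
print(circ(b,px([(189,155),(322,160),(252,89),(262,226),(207,108),(303,110),(208,202),(307,208)]),.07))
print(circ(b,px([(435,90),(632,90),(535,200),(470,20),(605,20),(455,155),(615,150)]),.075))
def quad(c,u,z):
    p=ray(c,u,z); e=np.roll(p,-1,0)-p; print(p.mean(0).round(4),np.hypot(*e.T).round(4),np.degrees(np.arctan2(e[:,1],e[:,0])).round(1))
quad(a,px([(172,69),(313,21),(360,175),(231,216)]),.06)
quad(a,px([(531,0),(637,50),(551,252),(454,212)]),.065)
```

```text
(array([0.6354, 0.258 , 0.0413]), array([ 0.001, -0.   , -0.001, -0.001, -0.   ,  0.001,  0.   ,  0.001]))
(array([0.6689, 0.0881, 0.0579]), array([ 0.002,  0.   ,  0.   ,  0.   , -0.001, -0.002,  0.001]))
[ 0.6587 -0.1065] [0.0923 0.0929 0.0903 0.0933] [ -73.4 -163.4  106.9   17.8]
[ 0.6519 -0.2788] [0.071  0.1286 0.0706 0.1289] [-111.9  160.9   68.4  -18.9]
```

Run:
```python
from h import *
a=np.load("w2.npz"); c=a["frame"][0:160,340:475,::-1]
r=cv2.resize(c,None,fx=3.7,fy=3.7,interpolation=cv2.INTER_CUBIC); r=cv2.convertScaleAbs(r,alpha=1.5)
# reference: project rim corners of candidate pose
def dr(x,y,ang,L,W,z,col):
    A=np.radians(ang); R=np.array([[np.cos(A),-np.sin(A)],[np.sin(A),np.cos(A)]])
    p=np.array([(L,W),(-L,W),(-L,-W),(L,-W)])/2@R.T+[x,y]; u=(proj(a,np.c_[p,np.full(4,z)])-[340,0]+.5)*3.7-.5
    cv2.polylines(r,[u.round().astype(np.int32)],True,col,1)
dr(.651,-.2795,-20,.134,.08,.065,(0,0,255)); dr(.651,-.2795,-20,.116,.062,.065,(0,255,0))
cv2.imwrite("pics/ob.png",r)
```

```text
(no output)
```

View pics/ob.png

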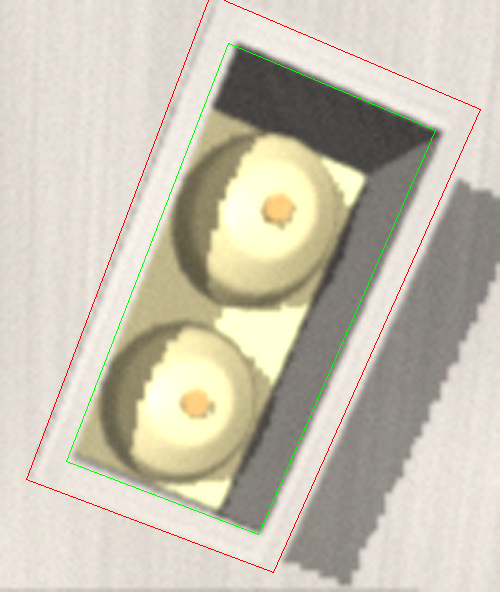

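```bash
cat > pp.py <<'E'
from h import *
from workcell import bot,hand,kinematics,get_obs,vision
def best(p,phis):
    c=[]
    for ph in phis:
        for k in (0,np.pi):
            j=kinematics.solve_ik(p,quat(ph+k))
            if j is not None: c.append((abs(j[5]),ph+k))
    return min(c)[1]
def pick(xy,phi,tcpz=.0495,half=.025):
    q=quat(phi); hand.move_gripper(.055,40)
    bot.reach([*xy,.15],q); bot.servo_line([*xy,tcpz],velocity=.15)
    hand.move_gripper(0.0,45); o=get_obs(); print("grip",o["gripper_width"],o["wrist_force"].round(1))
    bot.servo_line([*xy,.2],velocity=.2); o=get_obs(); print("lift",o["gripper_width"].round(4),o["wrist_force"].round(1),o["time_s"])
def place(xy,phi,home,dz=.0345):
    q=quat(phi); bot.reach([*xy,.2],q)
    bot.servo_line([*xy,home+dz+.02],velocity=.15); bot.servo_line([*xy,home+dz+.001],velocity=.05)
    o=get_obs(); print("down",o["wrist_force"].round(1),o["position"].round(4))
def release(xy):
    hand.move_gripper(.055); z=get_obs()["position"][2]; bot.servo_line([*xy,z+.1],velocity=.25); print(get_obs()["time_s"])
def snap(n,names=("top",)):
    for k in names:
        c=vision.read_camera(k); np.savez(f"{k}_{n}.npz",**c); cv2.imwrite(f"pics/{k}_{n}.png",c["frame"][:,:,::-1])
E
python3 - <<'E'
from pp import *
xy=(.4222,.076); ph=best([*xy,.05],[-np.pi/2])
pick(xy,ph); snap("l1",("scene","wrist"))
E
```

```text
grip 0.022436944427386654 [-1.4  0.1  8.2]Traceback (most recent call last):
  File "<stdin>", line 3, in <module>
  File "pp.py", line 14, in pick
    bot.servo_line([*xy,.2],velocity=.2); o=get_obs(); print("lift",o["gripper_width"].round(4),o["wrist_force"].round(1),o["time_s"])
                                                                    ^^^^^^^^^^^^^^^^^^^^^^^^
AttributeError: 'float' object has no attribute 'round'
```

```bash
sed -i 's/o\["gripper_width"\].round(4)/o["gripper_width"]/' pp.py
python3 - <<'E'
from pp import *
o=get_obs(); print(o["gripper_width"],o["wrist_force"].round(1),o["time_s"])
snap("l1",("scene","wrist"))
E
```

```text
0.02235628012580583 [-0.   0.1 -3. ] 11.1833
```

View pics/scene_l1.png

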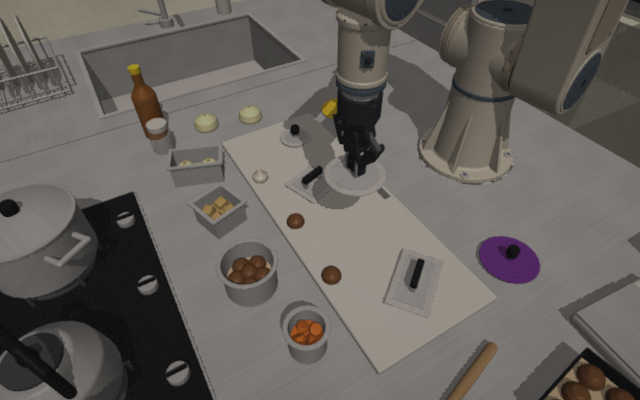

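View pics/wrist_l1.png

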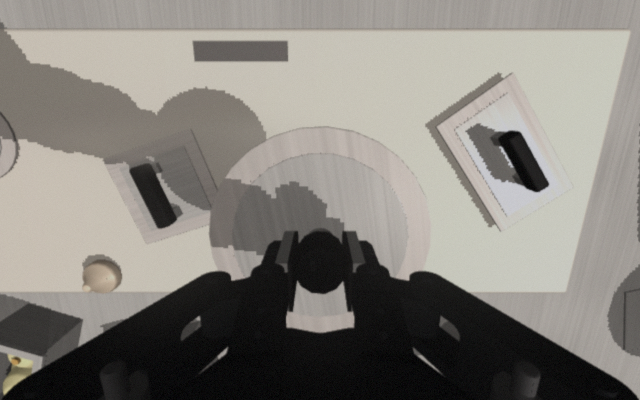

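The steel round lid is held level, with its knob between the pads at (320,262) in the wrist view. The purple and yellow lids haven't moved. Placing it on the mushroom pan.

Run:
```python
from pp import *
z=Rn.from_quat(get_obs()["orientation"]).as_matrix()[:,2]; ph=np.arctan2(z[1],z[0]); print(ph)
xy=(.6685,.0876); place(xy,ph,.067); release(xy); snap("p1",("scene","wrist"))
```

```text
1.5708149220700058
down [-1.2  0.2  2.9] [0.6684 0.0876 0.1025]
14.4333
```

View pics/scene_p1.png

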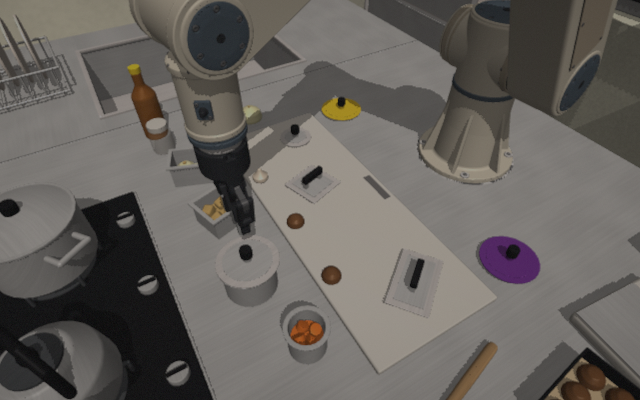

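View pics/wrist_p1.png

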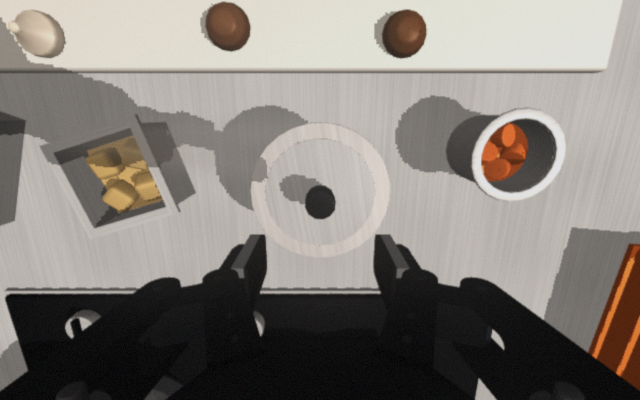

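The lid sits on the pan, level as far as I can see, with its knob at (320,202) in the wrist view. Next is the small round lid, with a check on the grip width.

Run:
```python
from pp import *
c=np.load("wrist_p1.npz"); g=cv2.cvtColor(c["frame"],cv2.COLOR_RGB2GRAY)[175:230,295:345]; ys,xs=np.nonzero(g<40); print("knob",ray(c,[xs.mean()+295,ys.mean()+175],.108).round(4))
xy=(.3768,-.2698); pick(xy,best([*xy,.05],[np.pi/2+.3]),.051)
assert get_obs()["gripper_width"]>.018
d=(.635,.2585); 
z=Rn.from_quat(get_obs()["orientation"]).as_matrix()[:,2]; ph=np.arctan2(z[1],z[0]); ph=best([*d,.12],[ph])
place(d,ph,.062,.036); release(d); snap("p2",("scene","wrist"))
```

```text
knob [[0.6714 0.0833]]
grip 0.022617540010329108 [-0.1  0.5  6.1]
lift 0.022405081954692534 [-0.1  0.9 -1.4] 18.65
down [-1.   0.2  3. ] [0.635  0.2585 0.099 ]
22.9583
```

View pics/scene_p2.png

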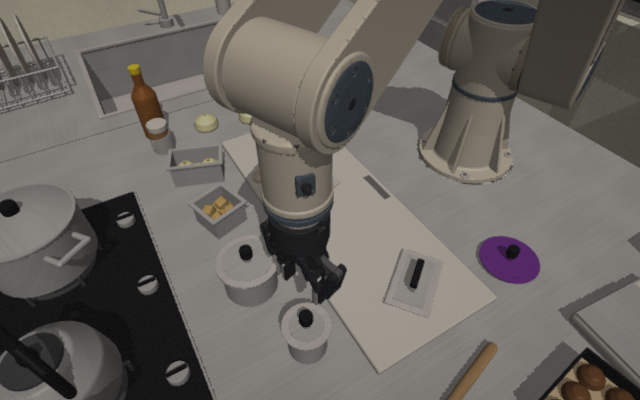

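View pics/wrist_p2.png

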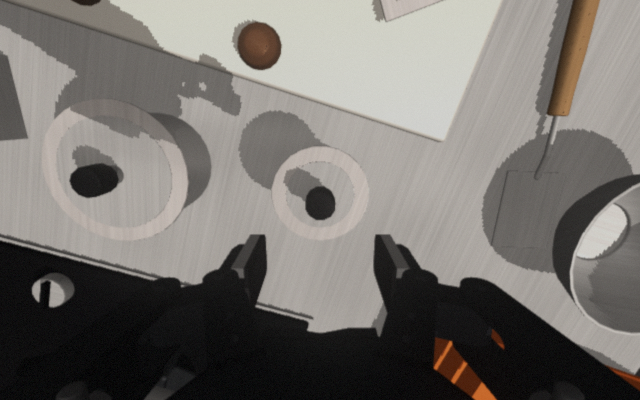

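Both round lids look seated, with knobs at (246,252) and (306,317) in the scene view. Next is the square lid.

Run:
```python
from pp import *
xy=(.4285,-.083); p0=np.radians(18.3+90); ph=best([*xy,.05],[p0]); pick(xy,ph,.051)
assert get_obs()["gripper_width"]>.008
d=(.6585,-.1068); place(d,ph+np.radians(17-18.3),.052,.036); release(d); snap("p3",("scene","wrist"))
```

```text
grip 0.01298805148064355 [-0.6  0.6  7.3]
lift 0.013238025865056612 [-0.   0.8 -1.2] 27.6
down [ 0.1 -0.3 -1.2] [ 0.6583 -0.1068  0.0886]
30.8417
```

View pics/scene_p3.png

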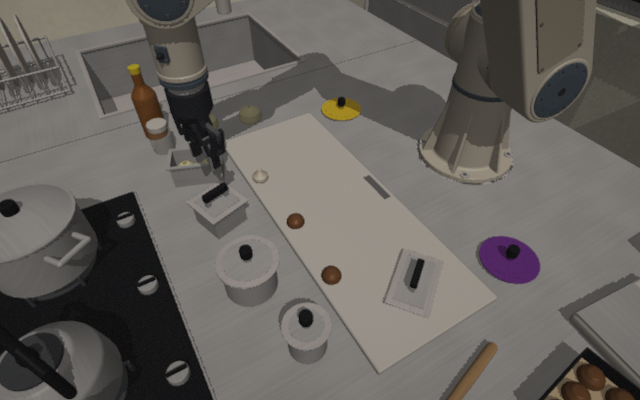

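View pics/wrist_p3.png

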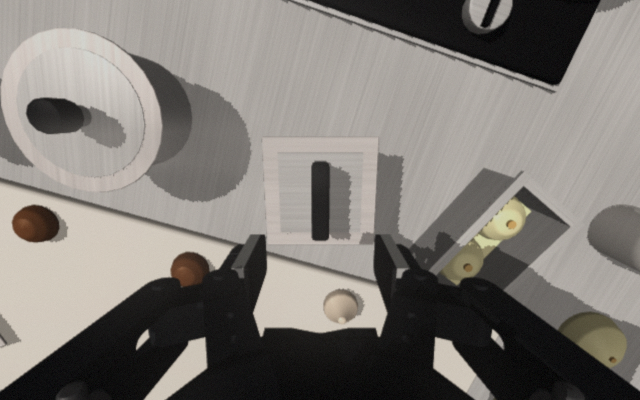

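The square lid is on its pan, with its bar at (215,193) in the scene view. The oblong lid goes last, turned from 37.4° to -19.8°.

Run:
```python
from pp import *
xy=(.3955,.2637); p0=np.radians(37.4+90); ph=best([*xy,.05],[p0]); pick(xy,ph,.051)
assert get_obs()["gripper_width"]>.008
d=(.651,-.2795); place(d,best([*d,.12],[np.radians(-19.8+90)]),.057,.036); release(d); snap("p4",("scene","wrist"))
```

```text
grip 0.013037645933715305 [-0.8 -0.6  6. ]
lift 0.013213822329270515 [-0.5 -0.2 -2.7] 34.975
down [-0.9  0.1 -0.4] [ 0.6509 -0.2795  0.0937]
39.4167
```

View pics/wrist_p4.png

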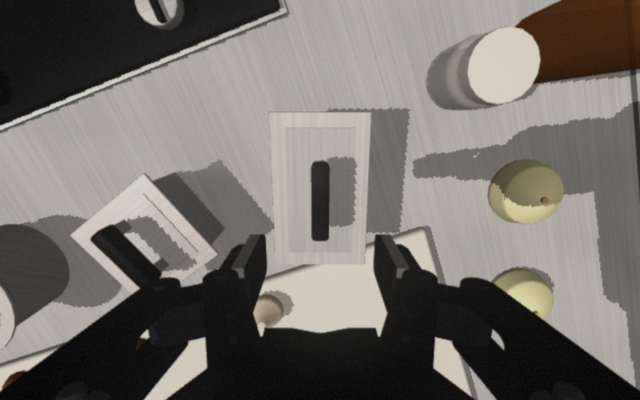

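Run:
```python
from pp import *
bot.goto_joints([-1.321,.353,1.633,0,1.155,-.002]); bot.dwell(.3); snap("f",("scene","top"))
t=np.load("top_f.npz"); s=np.load("scene_f.npz")
T=dict(lr=(.6685,.0876,.067),sr=(.635,.2585,.062),sq=(.6585,-.1068,.052),ob=(.651,-.2795,.057))
def cen(c,P):
    u=proj(c,P)[0].astype(int); g=cv2.cvtColor(c["frame"],cv2.COLOR_RGB2GRAY); r=18
    sub=(g[u[1]-r:u[1]+r,u[0]-r:u[0]+r]<45).astype(np.uint8); n,l,st,ce=cv2.connectedComponentsWithStats(sub)
    i=1+np.argmax(st[1:,4]); return ce[i]+u-r,st[i,4]
for k,(x,y,z) in T.items():
    P=[x,y,z+.036]; a,na=cen(t,P); b,nb=cen(s,P)
    X=cv2.triangulatePoints(t["intrinsics"]@t["view"][:3],s["intrinsics"]@s["view"][:3],a.reshape(2,1),b.reshape(2,1)).ravel(); X=X[:3]/X[3]
    print(k,na,nb,X.round(4),"expected",np.round(P,4))
im=cv2.convertScaleAbs(s["frame"][:,:,::-1],alpha=1.3)
cv2.imwrite("pics/fs.png",cv2.resize(im[130:370,150:350],None,fx=2.5,fy=2.5,interpolation=cv2.INTER_CUBIC))
im=cv2.convertScaleAbs(t["frame"][:,:,::-1],alpha=1.3)
cv2.imwrite("pics/ft.png",cv2.resize(im[55:260,150:480],None,fx=2.4,fy=2.4,interpolation=cv2.INTER_CUBIC))
print(get_obs()["time_s"])
```

```text
lr 96 155 [0.6674 0.0876 0.1006] expected [0.6685 0.0876 0.103 ]
sr 98 199 [0.6353 0.2587 0.096 ] expected [0.635  0.2585 0.098 ]
sq 170 230 [ 0.658  -0.1077  0.0862] expected [ 0.6585 -0.1068  0.088 ]
ob 177 192 [ 0.6498 -0.2804  0.0908] expected [ 0.651  -0.2795  0.093 ]
42.05
```

View pics/fs.png

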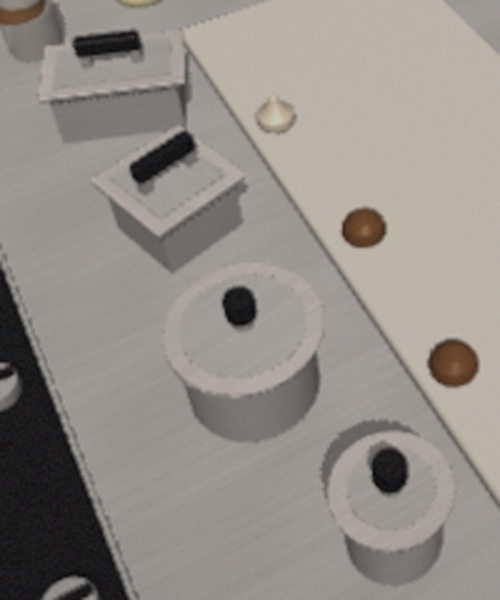

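View pics/ft.png

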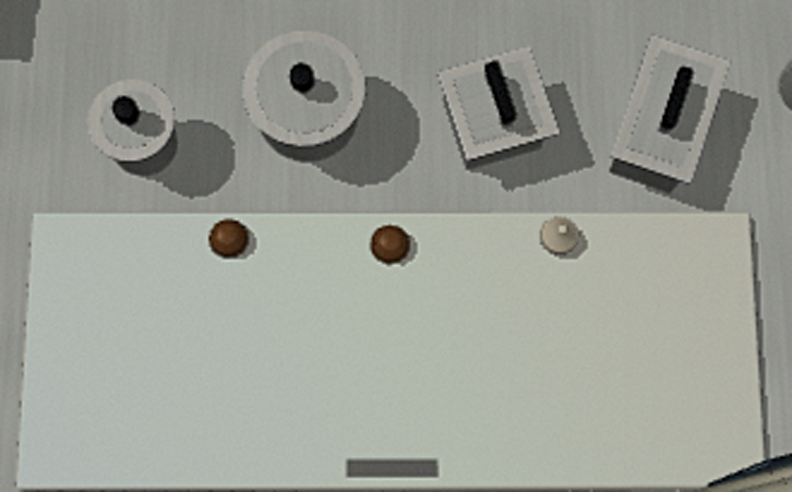

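All four lids lie flat on their pans. Triangulated grip heights are all about 2 mm below the expected values, an even offset within calibration; a lid riding on the rim would read several mm high. The mushrooms are where they started.

Run:
```python
from workcell import hand_in
print(hand_in())
```

```text
the job is handed in; nothing more can be done
None
```

All four steel lids are on their matching pans, and I handed the job in at about 42 s of the 112 s allowed. I put them on in this order: larger round, smaller round, square, then oblong, which I turned to line up with its pan. I left the purple and yellow look-alikes alone.

**Final position check:** the top and scene cameras together put each grip within about 2 mm of where I aimed, horizontally. The heights read a uniform 1.8–2.4 mm low, which I put down to camera calibration, since an unseated lid would read high or tilted. In the pictures all lids lie flat, and both mushrooms are where they started.

**One disagreement:** a single wrist view of the larger round lid put its knob about 5 mm from the target. The final two-camera check put the same knob within about 1 mm, so I took that wrist reading as camera bias.

**Not measured:** I compared the lids with the pan centres I found before placing them. I didn't measure the rim gap again afterwards.

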